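# Take the dryer's nested fluff filter apart

## Task

Take the dryer's fluff filter apart for cleaning, in the reverse order of its assembly: gently slide the orange catch aside to its stop, draw the yellow inner sieve out through the mouth of the white cartridge while the blue outer sieve stays in, then draw out the blue one. Leave both sieves lying upright and flat on the worktop, clear of the cartridge and of each other, and do not disturb the other things.

Things in the scene. Friction and masses are not known exactly. Their poses are not given: they have to be found in the camera images.
- filter_case: White filter cartridge of the dryer, fixed to the worktop. 110 (x) by 110 (y) by 58 mm high. Origin: centre of its underside; y points out of its open mouth, x the way the catch opens, z up. Floor 3 mm, inside faces of its side walls at x = -50 and +50, back wall y = -55 to -50. A push of more than 30 N on it or on its catch damages it.
- mouth (a point): Middle of the floor's front edge at the cartridge's open mouth (cartridge x 0, y 55, z 3 mm). Axes as the cartridge's. Both sieves slide out here along +y.
- flange_gap (a point): Centre of the cartridge's top opening (cartridge 0, 0, 58 mm). No roof, but flanges (z 54 to 58) over both sides reach in to x = -38 and +38 along the whole length, so the sieves can only slide out, not be lifted; fingers fit down through the 76 mm gap.
- catch_stop (a point): Where the orange catch's free end is when open (cartridge x 50.5, y 60.5, z 32.5 mm). The catch is a bar 40 long, y 58 to 63, z 19.5 to 45.5, across the front of both sieves. Shut, its end is at x 24; it slides 26.5 mm along +x to a hard stop. The blue sieve clears it only in the last 2 mm or less. Stiff (4 N), no spring, stays put. Start (0 to 7 mm slid) not measured. Ear and lips behind it: x 55 to 99, to z 49.
- thumb_track (a point): Fixed mark (cartridge x 44, y 70.5, z 67 mm) on the line of the catch's upright orange thumb-piece: 10 (x) by 13 mm (y 64 to 77), z 27 to 67, pushed along +x to move the catch. It is clamped firmly anywhere along the bar: catch shut, its centre is at x 31 to 57, not measured, so find it by touch and feel for the stop; open, 26.5 mm further.
- inner_sieve: Yellow open-topped tray, 86 (x) by 94 (y) by 35 mm high, about 0.12 kg, floor and walls 3 mm, loose. Origin: centre of its underside; axes as the cartridge's when in place, where it rests on the outer sieve's ledges, underside 16 mm above the worktop, centre at cartridge y 3.5 mm. Leaving the mouth it drops 16 mm to the worktop.
- inner_front (a point): Middle of the top edge of the yellow tray's front wall (tray x 0, y 45.5, z 35 mm); axes as the tray's. The wall is 3 mm thick and can be pushed outward (+y) from inside the tray.
- outer_sieve: Blue tray, 96 (x) by 100 (y) by 47 mm high, about 0.3 kg, loose. Origin: centre of its underside; axes as the cartridge's when in place, where its underside is 3 mm above the worktop, centre at cartridge y 1.5 mm. Floor, sides, back 3 mm; front open but for a sill. Side ledges (x 36 to 45, top z 13) carry the yellow tray; 72 mm free between them.
- outer_sill (a point): Middle of the top of the blue tray's front sill (tray x 0, y 47, z 13 mm); axes as the tray's. The sill is 6 mm thick (y 44 to 50), stands 10 mm above the tray's floor and can be pushed outward (+y) from inside once the yellow tray is gone.
- balm_pot: bystander: grey and white round pot with a blue band, 69 mm wide, 41 mm high; origin under its centre
- collar_brush: bystander: small purple brush lying on its bristles, 30x85x23 mm; origin under its centre
- spool: bystander: upright spool of navy thread, 30 mm wide, 48 mm high; origin under its centre
- peg_green: bystander: green clothes peg lying down, 15x72x12 mm; origin under its centre
- battery: bystander: green and white battery cell lying down, 15x50x15 mm; origin under its centre
- pen: bystander: black pen lying down, 12x145x9 mm; origin under its centre

How it is judged:
On the way, in this order (a step that is already met when the one before it is completed fails the run):
1. the inner sieve is out of the mouth and out of the outer sieve, which is still in the cartridge (drawn out by less than 30 mm) (y of inner_sieve in the frame of filter_case above 0.1 m and y of inner_sieve in the frame of outer_sieve above 0.095 m and y of outer_sieve in the frame of filter_case below 0.03 m), for 0.1 s.
2. the outer sieve is out of the mouth as well (y of outer_sieve in the frame of filter_case above 0.105 m), for 0.1 s.
At the end, for the whole second after the job is handed in: Both sieves lie upright and flat (within 0.1 rad) at rest on the worktop, wholly outside the cartridge (by 3 mm or more in front of its mouth, or beside it) and not touching it, beside or ahead of one another without touching or overlapping (height (world z) of inner_sieve between -0.005 and 0.006 m and angle between each of inner_sieve, outer_sieve's own z axis and vertical below 0.1 rad and linear speed of each of inner_sieve, outer_sieve below 0.02 m/s and contact force between each of inner_sieve, outer_sieve and filter_case below 0.05 N and (y of inner_sieve in the frame of filter_case above 0.105 m or x of inner_sieve in the frame of filter_case above 0.16 m or x of inner_sieve in the frame of filter_case below -0.12 m) and height (world z) of outer_sieve between -0.005 and 0.006 m and (y of outer_sieve in the frame of filter_case above 0.108 m or x of outer_sieve in the frame of filter_case above 0.16 m or x of outer_sieve in the frame of filter_case below -0.12 m) and contact force between inner_sieve and outer_sieve below 0.05 N and (y of inner_sieve in the frame of outer_sieve above 0.098 m or y of inner_sieve in the frame of outer_sieve below -0.098 m or x of inner_sieve in the frame of outer_sieve above 0.093 m or x of inner_sieve in the frame of outer_sieve below -0.093 m)).
It fails at once if the robot pushes on the cartridge or its catch with more than 30 N (contact force between any of the fingers, the arm and filter_case above 30 N).
It fails at once if a bystander is moved by more than 25 mm (distance of any of balm_pot, collar_brush, spool, peg_green, battery, pen from where it was at the start of the episode above 0.025 m).
It also fails if it takes over 48 s, if anything falls off the work surface, if the arm or the gripper's body presses on something with over 40 N, if the wrist force passes 120 N, or if a joint passes its speed limit or range.

## Robot

A 7-joint arm with a two-finger parallel gripper is mounted at the origin on a cart in front of the work surface, level with it; the furniture and walls round the work are solid. World frame = base frame: x ahead of the robot, y to its left, z up, the work surface at z = 0. Lengths are in m, angles in rad, forces in N, time in s.
With the tool pointing down it reaches from about 0.4 to 0.85 m from the base axis. Payload 10.4 kg.
Tool frame: the origin (TCP) lies midway between the tips of the shut fingers; the grasp point (between the pads) lies 19 mm behind it; z points along the fingers, x is the direction in which the jaws open and shut, and the axes are right-handed (so a half turn about z gives the same grasp; the last joint's range is limited). The gripper opens to 85 mm and grips with 20 to 120 N. Pads are 22 mm wide; open, the fingers measure 114 mm over their backs; the gripper's body (76 mm by 85 mm) begins 54 mm behind the grasp point. The pads swing forward as they close: fully open they stand 13 mm farther back than shut.
Start: joints at [-1.311, 0.332, -0.065, 1.46, 0.022, 1.35, -0.088], TCP at [0.174, 0.6, 0.231] pointing down, gripper open.
Joint ranges: [-2.6, 2.6], [-0.5, 2.12], [-1.47, 1.34], [0.16, 2.42], [-1.27, 4.41], [0.06, 2.06], [-2.6, 2.6]. Speed limits (rad/s): [2.22, 2.22, 2.79, 2.79, 3.14, 3.14, 3.14].

## Interface

Orientations are given as a unit quaternion [x, y, z, w].
In Python, from workcell import monitor, eyes, ticket, models gives the robot as it stands.
- The arm moves only by the tool servo_tool, never from a script. Its argument "motion" is a list of rows, each a list of 7 numbers: the opening, from 0 (shut) to 1 (fully open), then the shift along the tool's x, y, z in m, then the turn, a rotation vector about the tool's x, y, z in degrees. In form: [[fingers, tx, ty, tz, rx, ry, rz], ...]. A call has 1 to 20 rows; each row is the pose to reach, as a shift and turn from the pose commanded when the call began, along the tool's axes at that moment; what a row does not reach only later rows make up. A row lasts 1/8 s, in which the tool goes at most 62.5 mm and 10.7 degrees, less where a joint would pass 70% of its speed; a pose out of reach is approached as far as the arm can. A call with a gripper value outside its range is refused whole. The fingers move at their own pace and stop on an object; "grip_force" is the grip in N (left out, the last holds). Time passes only in rows, so rows that repeat a pose let the fingers close. It gives the time, the measured TCP pose, the force and the opening at its end, in the units of the state.
- monitor.get_obs(): the state, without advancing time (a new reading comes with each control period).
- eyes.camera(name): name is "scene" or "top" or "wrist"; returns (picture, depth): 420x560x3 uint8, blue, green, red; 420x560 float32, m along the optical axis (not along the pixel's ray), 0 where there is no reading.
- eyes.camera_info(name): a dict with "intrinsics" (3x3 intrinsics, pixels), "extrinsics" (4x4, takes a point from world to camera coordinates); the wrist camera has in their place "tool_from_camera" (4x4, takes a point from camera to tool coordinates, whose origin is the TCP and whose axes are the tool frame's). Camera axes: x right, y down, z forward; pixel columns grow to the right and rows downward; lengths in m; the calibration is good to about 2 mm. A picture is of the moment at which its call begins: read the wrist's pose just before it. camera_info takes no time and is no camera call.
- ticket.hand_in(): hands the job in, once; it reports no verdict.
Trained networks look in the newest picture that a camera, given by its name, has taken for a name from the list of things; names that differ only in an ending like _2 or _b are one class to them, and where a whole thing is asked for, a point or a joint stands for the part that bears it (a point fixed in the world has none). Each returns a list of dicts, best first, with "confidence" (0 to 1); they miss things now and then, are a little off and sometimes report something else, mostly with a low value. They report only what shows in the picture. A call takes as long as a camera call.
- models.boxes_of(camera, thing): "point" ([x, y, z] in m, in the coordinates of the camera as it stood for that picture, good to about 4 mm: the middle of the surface that is visible of it).
The state is a dict: "clock": time; "joint_pos": joint angles; "joint_velocities": joint speeds; "tau": joint torques, N m; "position": TCP position; "ee_rot": TCP orientation; "ft_force": force on the tool from outside, world axes, zero at the start; "torque": the same for the moment, N m; "grip_width": opening from 0.0 (shut) to 1.0 (fully open).
Only numpy, scipy, OpenCV 4.12 (cv2) and the standard library are available. Lean on these libraries where they do the work, as an engineer would, in place of code of your own. Each camera call takes 0.05 s, during which the arm holds its last target. There are 200 camera calls.

## Working session

There is one attempt and no reset: what is moved stays moved. The work goes in short steps, Python scripts to look and compute and a tool call to move; the robot and the scene stay as the last step left them, time stands still between calls to the robot, and variables do not carry over. Pictures are saved under pics/ and viewed, about 8 in all and at most 12, crops included, and the job is handed in when it is done.

Besides the shell and the picture viewer there is one more tool, called after "Request:" by a JSON object that holds its "op" and its "data", one argument or row to a line. servo_tool: Moves the arm, as the interface text tells. Its arguments: {"type":"object","properties":{"motion":{"type":"array"},"grip_force":{"type":"number"}},"required":["motion"]}

```bash
mkdir -p pics
cat > h.py <<'E'
import numpy as np, cv2
from workcell import monitor, eyes, ticket, models
from scipy.spatial.transform import Rotation as R
def snap(n,f=None):
    o=monitor.get_obs(); p,d=eyes.camera(n); i=eyes.camera_info(n); K=np.array(i["intrinsics"])
    if n=="wrist":
        T=np.eye(4);T[:3,:3]=R.from_quat(o["ee_rot"]).as_matrix();T[:3,3]=o["position"];M=T@np.array(i["tool_from_camera"])
    else: M=np.linalg.inv(np.array(i["extrinsics"]))
    if f: cv2.imwrite("pics/"+f,p)
    v,u=np.mgrid[:d.shape[0],:d.shape[1]]
    c=np.stack([(u-K[0,2])/K[0,0]*d,(v-K[1,2])/K[1,1]*d,d],-1)
    W=c@M[:3,:3].T+M[:3,3]; W[d==0]=np.nan
    return p,W,M
E
python3 - <<'E'
from h import *
o=monitor.get_obs(); print({k:np.round(v,3) for k,v in o.items()})
for n in("top","scene"):
    p,W,M=snap(n,n+"0.png")
    print(n,M[:3,3].round(3))
    for t in "filter_case inner_sieve outer_sieve catch_stop thumb_track balm_pot collar_brush spool peg_green battery pen".split():
        for b in models.boxes_of(n,t)[:2]: print(t,round(b["confidence"],2),(M[:3,:3]@b["point"]+M[:3,3]).round(3))
E
```

```text
{'clock': np.float64(0.0), 'joint_pos': array([-1.311,  0.333, -0.065,  1.461,  0.022,  1.35 , -0.089]), 'joint_velocities': array([ 0.001, -0.   , -0.001,  0.   , -0.   ,  0.   ,  0.   ]), 'tau': array([ 0.0000e+00, -6.2544e+01,  5.0000e-02, -3.9162e+01,  1.6000e-02,
        1.0000e-02,  0.0000e+00]), 'position': array([0.174, 0.6  , 0.23 ]), 'ee_rot': array([ 0.8  ,  0.6  , -0.001,  0.   ]), 'ft_force': array([-0.245,  0.107,  0.32 ]), 'torque': array([-0.027, -0.001, -0.012]), 'grip_width': np.float64(1.0)}
top [ 0.503 -0.112  0.918]
filter_case 0.98 [ 0.545 -0.264  0.06 ]
filter_case 0.25 [ 0.397 -0.179  0.012]
inner_sieve 0.95 [ 0.51  -0.276  0.02 ]
outer_sieve 0.47 [ 0.508 -0.318  0.047]
catch_stop 0.78 [ 0.549 -0.264  0.058]
catch_stop 0.45 [ 0.507 -0.319  0.046]
thumb_track 0.82 [ 0.545 -0.264  0.057]
balm_pot 0.78 [0.642 0.096 0.042]
balm_pot 0.53 [ 0.51  -0.317  0.045]
collar_brush 0.93 [0.558 0.115 0.021]
collar_brush 0.47 [ 0.515 -0.279  0.019]
spool 0.74 [0.486 0.1   0.049]
peg_green 0.57 [ 0.4   -0.051  0.014]
pen 0.8 [ 0.692 -0.152  0.008]
scene [1.423 0.293 0.468]
filter_case 0.92 [ 0.562 -0.268  0.049]
filter_case 0.54 [ 0.693 -0.156  0.009]
inner_sieve 0.74 [ 0.471 -0.275  0.041]
inner_sieve 0.71 [0.563 0.121 0.022]
outer_sieve 0.74 [ 0.485 -0.228  0.013]
outer_sieve 0.7 [ 0.472 -0.274  0.044]
catch_stop 0.68 [ 0.562 -0.265  0.043]
thumb_track 0.61 [ 0.56  -0.267  0.045]
balm_pot 0.76 [0.655 0.111 0.042]
balm_pot 0.67 [ 0.562 -0.267  0.043]
collar_brush 0.72 [0.562 0.122 0.025]
spool 0.66 [0.497 0.11  0.029]
peg_green 0.75 [ 0.407 -0.047  0.006]
peg_green 0.41 [0.656 0.114 0.04 ]
battery 0.48 [ 0.402 -0.179  0.014]
pen 0.78 [ 0.693 -0.152  0.007]
```

View pics/top0.png

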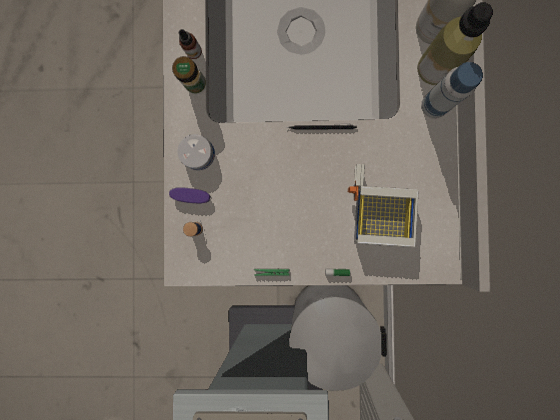

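View pics/scene0.png

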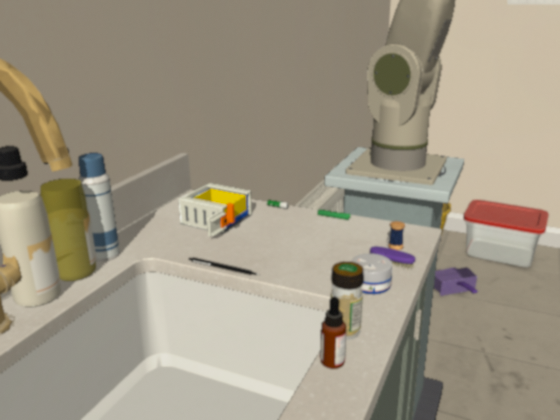

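Top view: white cartridge at about (387,216) with its mouth to image left (world +y). The orange thumb-piece is at (354,190) and the ear runs up (+x) from (360,165). The area at y > -0.2 in front of the mouth is free.

Run:
```python
from h import *
p,W,M=snap("top")
for lo,hi in((.052,.0625),(.05,.064)):
    m=(W[...,2]>lo)&(W[...,2]<hi)&(abs(W[...,0]-.51)<.1)&(abs(W[...,1]+.27)<.1)
    q=W[m][:,:2].astype(np.float32); print(len(q),cv2.minAreaRect(q*1000), np.median(W[m][:,2]))
n=cv2.resize(p[150:260,330:430],None,fx=6,fy=5.4,interpolation=cv2.INTER_CUBIC);cv2.imwrite("pics/c.png",n)
hs=cv2.cvtColor(p,cv2.COLOR_BGR2HSV)
o=(hs[...,0]<14)&(hs[...,1]>150)&(hs[...,2]>120)&(abs(W[...,0]-.53)<.1)&(abs(W[...,1]+.22)<.06)
q=W[o];print("orange",len(q),q.min(0),q.max(0)); q=q[q[:,2]>.06]; print(q.min(0),q.max(0),q.mean(0))
print("table z",np.median(W[220:250,200:320,2]))
```

```text
1307 ((531.1507568359375, -266.2881774902344), (132.0373992919922, 151.91995239257812), 85.54034423828125) 0.05850152240048856
1466 ((531.1532592773438, -266.2557678222656), (132.10243225097656, 151.91995239257812), 85.54034423828125) 0.058218154977631664
orange 40 [ 0.54291819 -0.2199535   0.04490335] [ 0.56615812 -0.20384023  0.07157353]
[ 0.55887489 -0.21533922  0.06506313] [ 0.56485594 -0.20384023  0.07157353] [ 0.5620538  -0.20887671  0.06806097]
table z nan
```

View pics/c.png

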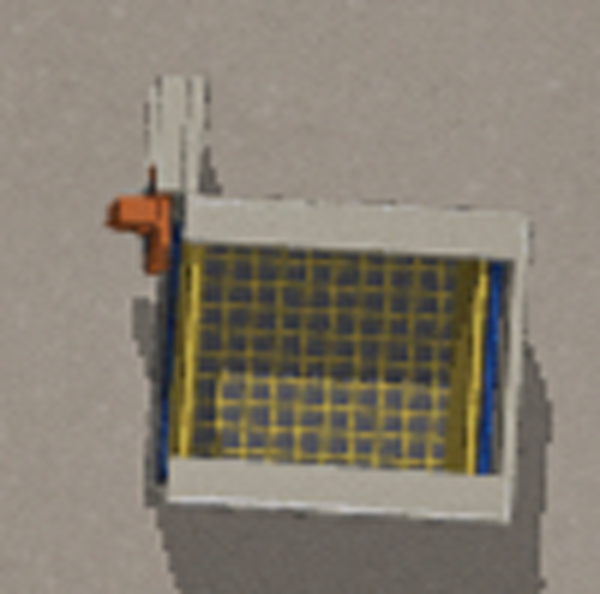

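Closer view: the tray walls, the open top and the thumb-piece near the catch's free end all show, and the cartridge is yawed about -4°. Next I bring the wrist camera over it.

Request:
{"op": "servo_tool", "data": {
  "motion": [
    [1,-0.286,0.448,-0.1,0,0,0],
    [1,-0.286,0.448,-0.1,0,0,0],
    [1,-0.286,0.448,-0.1,0,0,0],
    [1,-0.286,0.448,-0.1,0,0,0],
    [1,-0.286,0.448,-0.1,0,0,0],
    [1,-0.286,0.448,-0.1,0,0,0],
    [1,-0.286,0.448,-0.1,0,0,0],
    [1,-0.286,0.448,-0.1,0,0,0],
    [1,-0.286,0.448,-0.1,0,0,0],
    [0,-0.695,0.546,-0.1,0,0,-12],
    [0,-0.695,0.546,-0.1,0,0,-12],
    [0,-0.695,0.546,-0.1,0,0,-12],
    [0,-0.695,0.546,-0.1,0,0,-12],
    [0,-0.695,0.546,-0.1,0,0,-12],
    [0,-0.695,0.546,-0.1,0,0,-12],
    [0,-0.695,0.546,-0.1,0,0,-12],
    [0,-0.695,0.546,-0.1,0,0,-12],
    [0,-0.695,0.546,-0.1,0,0,-12],
    [0,-0.695,0.546,-0.1,0,0,-12],
    [0,-0.695,0.546,-0.1,0,0,-12]
  ]
}}

```text
clock: 3.75
position: [0.5051, -0.2185, 0.3313]
ee_rot: [0.732, 0.681, 0.0, -0.0]
ft_force: [-0.2, -0.8, -0.1]
grip_width: 0.003
```

```bash
cat > look.py <<'E'
from h import *
import sys
o=monitor.get_obs();print({k:np.round(o[k],4) for k in("clock","joint_pos","position","ee_rot","ft_force","grip_width")})
p,W,M=snap("wrist",sys.argv[1]); np.save("W.npy",W); np.save("P.npy",p); print(M.round(3))
E
python3 look.py w1.png
python3 - <<'E'
import numpy as np,cv2
W=np.load("W.npy")
m=(W[...,2]>.054)&(W[...,2]<.063)&(abs(W[...,0]-.51)<.1)&(abs(W[...,1]+.28)<.08)
print(m.sum(),cv2.minAreaRect((W[m][:,:2]*1000).astype(np.float32)))
E
```

```text
{'clock': np.float64(3.75), 'joint_pos': array([-0.2597,  0.1352,  0.6605,  1.5257, -0.0834,  1.5091,  1.9009]), 'position': array([ 0.5051, -0.2185,  0.3313]), 'ee_rot': array([ 7.319e-01,  6.814e-01,  2.000e-04, -1.000e-04]), 'ft_force': array([-0.222 , -0.8029, -0.1192]), 'grip_width': np.float64(0.0029)}
[[ 0.072  0.948  0.309  0.426]
 [ 0.997 -0.069 -0.022 -0.213]
 [ 0.     0.31  -0.951  0.474]
 [ 0.     0.     0.     1.   ]]
2603 ((527.4279174804688, -266.5728454589844), (131.25584411621094, 146.11917114257812), 85.36894989013672)
```

View pics/w1.png

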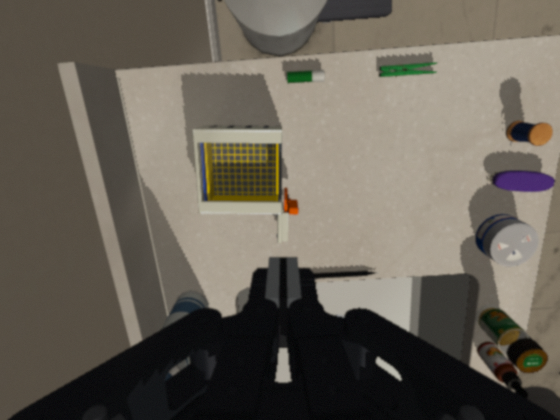

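Wrist view: cartridge spans about (195–282, 128–215), thumb-piece at about (291,205), ear down to (283,240). Now a robust fit of the flange tops.

```bash
cat > fit.py <<'E'
from h import *
from scipy.optimize import minimize
def tmpl():
    # flange-top points: |x| in 38..55, |y|<55, back wall strip
    g=np.arange(-75,75,1.5)+.75; X,Y=np.meshgrid(g,g)
    return X.ravel(),Y.ravel()
def fit(p,W,v=1):
    hs=cv2.cvtColor(p,cv2.COLOR_BGR2HSV)
    m=(hs[...,1]<70)&(W[...,2]>.0535)&(W[...,2]<.064)&(abs(W[...,0]-.51)<.09)&(abs(W[...,1]+.28)<.08)
    q=W[m][:,:2]
    def c(t):
        a=t[2];d=q*1000-t[:2];x=d[:,0]*np.cos(a)+d[:,1]*np.sin(a);y=-d[:,0]*np.sin(a)+d[:,1]*np.cos(a)
        o=lambda lo,hi,z:np.maximum(np.maximum(lo-z,z-hi),0)
        s1=np.hypot(o(38,55,np.abs(x)),o(-55,55,y)); s2=np.hypot(o(-55,55,x),o(-55,-50,y))
        e=np.minimum(np.minimum(s1,s2),6); return (e**2).mean()
    b=min((minimize(c,[x,y,a],method="Nelder-Mead",options=dict(xatol=.01,fatol=1e-5,maxiter=2000)) for x in(505,515) for y in(-285,-275) for a in(-.09,-.05)),key=lambda r:r.fun)
    if v: print(len(q),b.x,b.fun)
    return b.x
if __name__=="__main__":
    t1=fit(np.load("P.npy"),np.load("W.npy")); p,W,M=snap("top"); t2=fit(p,W)
    for p,W in((np.load("P.npy"),np.load("W.npy")),(p,W)):
        hs=cv2.cvtColor(p,cv2.COLOR_BGR2HSV); o=((hs[...,0]<13)|(hs[...,0]>175))&(hs[...,1]>150)&(hs[...,2]>90)&(abs(W[...,0]-.54)<.07)&(abs(W[...,1]+.22)<.04)
        a=t1[2]; d=(W[o]*1000)-np.r_[t1[:2],0]; C=np.c_[d[:,0]*np.cos(a)+d[:,1]*np.sin(a),-d[:,0]*np.sin(a)+d[:,1]*np.cos(a),d[:,2]]
        print(len(C),np.percentile(C,[2,50,98],axis=0).round(1)); T=C[C[:,2]>60]; print(len(T),T.min(0),T.max(0))
E
python3 fit.py
```

```text
2521 [ 5.08940439e+02 -2.75512206e+02 -8.69919743e-02] 0.09104681137251988
393 [ 5.07569882e+02 -2.67114236e+02 -1.90557319e-01] 2.2759213874529998
202 [[27.  59.2 32.7]
 [42.6 66.9 46.6]
 [54.9 76.  67.8]]
75 [41.1782088  64.28266651 60.84657461] [50.30534907 76.04070887 68.35476226]
72 [[28.8 59.  35.9]
 [44.2 66.4 49.2]
 [53.2 77.1 70.7]]
35 [42.29872699 64.70724157 62.74427442] [52.21534068 77.37569012 72.00212171]
```

Request:
{"op": "servo_tool", "data": {
  "motion": [
    [0,0.018,0.031,0.06,0,0,0.8],
    [0,0.018,0.031,0.12,0,0,0.8],
    [0,0.018,0.031,0.18,0,0,0.8],
    [0,0.018,0.031,0.23,0,0,0.8],
    [0,0.018,0.031,0.265,0,0,0.8],
    [0,0.018,0.031,0.276,0,0,0.8],
    [0,0.018,0.031,0.276,0,0,0.8]
  ]
}}

```text
clock: 4.72
position: [0.5372, -0.2039, 0.0557]
ee_rot: [0.737, 0.676, -0.0, -0.0]
ft_force: [-0.2, 0.5, 1.4]
grip_width: -0.001
```

```bash
python3 look.py w2.png
python3 - <<'E'
from fit import *
p=np.load("P.npy");W=np.load("W.npy"); t=fit(p,W)
E
```

```text
{'clock': np.float64(4.725), 'joint_pos': array([-0.1936,  0.4317,  0.5822,  1.8111, -0.2803,  0.9817,  1.9876]), 'position': array([ 0.5372, -0.2039,  0.0557]), 'ee_rot': array([ 0.7372,  0.6756, -0.    , -0.    ]), 'ft_force': array([-0.2288,  0.4692,  1.3532]), 'grip_width': np.float64(-0.0015)}
[[ 0.088  0.947  0.308  0.458]
 [ 0.996 -0.083 -0.027 -0.197]
 [-0.     0.309 -0.951  0.198]
 [ 0.     0.     0.     1.   ]]
16704 [ 5.08699966e+02 -2.74833744e+02 -8.09669838e-02] 0.22825602211339283
```

View pics/w2.png

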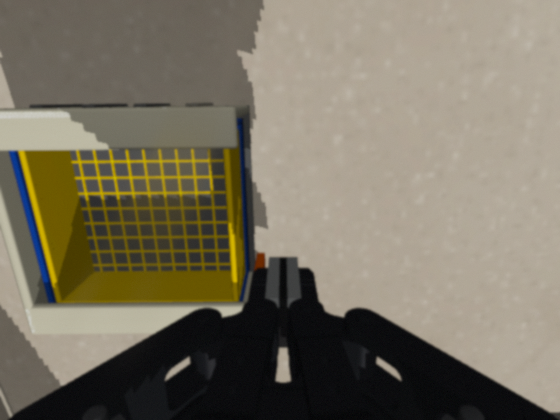

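The fit repeats (centre 0.5087, -0.275, yaw -0.082); the tips stand beside the catch just in front of the mouth edge at (250,270). Pushing the catch now.

Request:
{"op": "servo_tool", "data": {
  "motion": [
    [0,0,0.003,0,0,0,0],
    [0,0,0.006,0,0,0,0],
    [0,0,0.009,0,0,0,0],
    [0,0,0.012,0,0,0,0],
    [0,0,0.015,0,0,0,0],
    [0,0,0.018,0,0,0,0],
    [0,0,0.018,0,0,0,0]
  ]
}}

```text
clock: 5.65
position: [0.5552, -0.2055, 0.0552]
ee_rot: [0.737, 0.676, 0.0, 0.0]
ft_force: [-2.4, 0.6, 1.3]
grip_width: 0.001
```

Request:
{"op": "servo_tool", "data": {
  "motion": [
    [0,0,0.002,0,0,0,0],
    [0,0,0.004,0,0,0,0],
    [0,0,0.006,0,0,0,0],
    [0,0,0.008,0,0,0,0]
  ]
}}

```text
clock: 6.15
position: [0.5629, -0.206, 0.0552]
ee_rot: [0.737, 0.676, -0.0, -0.0]
ft_force: [-4.2, 1.0, 1.5]
grip_width: -0.001
```

Request:
{"op": "servo_tool", "data": {
  "motion": [
    [0,0,0.0015,0,0,0,0],
    [0,0,0.003,0,0,0,0]
  ]
}}

```text
clock: 6.4
position: [0.5659, -0.2063, 0.0552]
ee_rot: [0.737, 0.676, 0.0, -0.0]
ft_force: [-3.7, 1.5, 1.5]
grip_width: -0.0
```

Sliding at about 4 N; continue in small steps to feel the stop.

Request:
{"op": "servo_tool", "data": {
  "motion": [
    [0,0,0.0015,0,0,0,0],
    [0,0,0.003,0,0,0,0]
  ]
}}

```text
clock: 6.65
position: [0.569, -0.2066, 0.0552]
ee_rot: [0.737, 0.676, 0.0, -0.0]
ft_force: [-4.0, 0.8, 2.2]
grip_width: 0.002
```

Request:
{"op": "servo_tool", "data": {
  "motion": [
    [0,0,0.001,0,0,0,0],
    [0,0,0.002,0,0,0,0]
  ]
}}

```text
clock: 6.9
position: [0.5699, -0.2067, 0.055]
ee_rot: [0.737, 0.675, -0.001, -0.001]
ft_force: [-9.9, 2.9, 5.3]
grip_width: 0.006
```

Request:
{"op": "servo_tool", "data": {
  "motion": [
    [0,0,0.001,0,0,0,0],
    [0,0,0.001,0,0,0,0]
  ]
}}

```text
clock: 7.15
position: [0.57, -0.2068, 0.0549]
ee_rot: [0.737, 0.675, -0.001, -0.002]
ft_force: [-12.8, 3.5, 7.3]
grip_width: 0.001
```

Request:
{"op": "servo_tool", "data": {
  "motion": [
    [0,0,0.001,0,0,0,0],
    [0,0,0.001,0,0,0,0]
  ]
}}

```text
clock: 7.4
position: [0.5703, -0.2068, 0.0547]
ee_rot: [0.738, 0.675, -0.001, -0.002]
ft_force: [-15.9, 4.0, 9.0]
grip_width: -0.001
```

Stop felt: the force rose to 16 N at x = 0.570, a travel that agrees with the picture. Back off, rise and go above the yellow front wall.

Request:
{"op": "servo_tool", "data": {
  "motion": [
    [0,0,-0.01,0,0,0,0],
    [0.45,0,-0.012,-0.05,0,0,0],
    [0.45,-0.0244,-0.0584,-0.075,0,0,0],
    [0.45,-0.0244,-0.0584,-0.075,0,0,0],
    [0.45,-0.0244,-0.0584,-0.075,0,0,0]
  ]
}}

```text
clock: 8.02
position: [0.5134, -0.2259, 0.1306]
ee_rot: [0.737, 0.676, 0.001, 0.001]
ft_force: [0.2, 0.3, 0.8]
grip_width: 0.447
```

```bash
python3 look.py w3.png
python3 - <<'E'
from fit import *
p=np.load("P.npy");W=np.load("W.npy"); t=fit(p,W)
t=[508.7,-275,-.083]
a=t[2]; d=W*1000-np.r_[t[:2],0]; X=d[...,0]*np.cos(a)+d[...,1]*np.sin(a); Y=-d[...,0]*np.sin(a)+d[...,1]*np.cos(a); Z=d[...,2]
hs=cv2.cvtColor(p,cv2.COLOR_BGR2HSV)
y=(hs[...,0]>20)&(hs[...,0]<35)&(hs[...,1]>120)&(abs(X)<30)&(abs(Z-51)<3)&(Y>20)
print("yellow top",y.sum(),np.percentile(Y[y],[3,50,97]) if y.any() else"",)
o=((hs[...,0]<13)|(hs[...,0]>175))&(hs[...,1]>150)&(hs[...,2]>60)&(Z>25)
print("orange",o.sum(),np.percentile(np.c_[X[o],Y[o],Z[o]],[2,50,98],axis=0).round(1) if o.any() else "")
p,W,M=snap("top")
d=W*1000-np.r_[t[:2],0]; X=d[...,0]*np.cos(a)+d[...,1]*np.sin(a); Y=-d[...,0]*np.sin(a)+d[...,1]*np.cos(a); Z=d[...,2]
hs=cv2.cvtColor(p,cv2.COLOR_BGR2HSV)
o=((hs[...,0]<13)|(hs[...,0]>175))&(hs[...,1]>150)&(hs[...,2]>60)&(Z>25)&(Z<80)&(abs(Y-68)<15)
print("orange top",o.sum(),np.percentile(np.c_[X[o],Y[o],Z[o]],[2,50,98],axis=0).round(1) if o.any() else "")
E
```

```text
{'clock': np.float64(8.025), 'joint_pos': array([-0.2044,  0.3045,  0.6366,  1.7893, -0.2014,  1.1111,  1.9836]), 'position': array([ 0.5134, -0.2259,  0.1306]), 'ee_rot': array([7.372e-01, 6.757e-01, 9.000e-04, 6.000e-04]), 'ft_force': array([0.1848, 0.2761, 0.7997]), 'grip_width': np.float64(0.4466)}
[[ 0.088  0.947  0.31   0.434]
 [ 0.996 -0.083 -0.027 -0.219]
 [ 0.     0.311 -0.95   0.273]
 [ 0.     0.     0.     1.   ]]
7696 [ 5.08777569e+02 -2.75248303e+02 -8.01440100e-02] 0.04338249179640764
yellow top 347 [46.96293601 48.37541323 49.76745313]
orange 627 [[50.1 58.3 28.2]
 [65.3 68.4 50. ]
 [73.2 75.7 67.1]]
orange top 52 [[51.1 59.6 36.5]
 [67.4 70.  66.1]
 [73.4 76.8 70.9]]
```

View pics/w3.png

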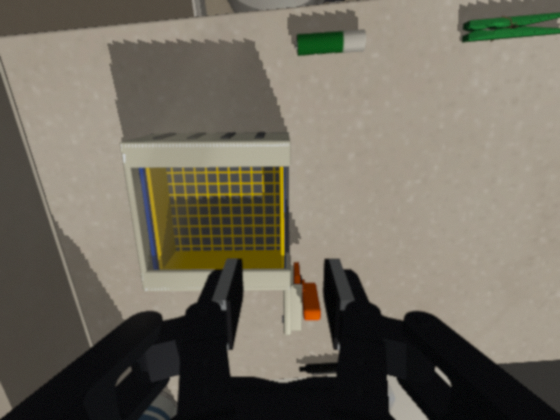

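Catch end measured at cartridge x 50.1 (stop 50.5), so it is open. Yellow wall at column 284, midway between the fingers. Descend and grip.

Request:
{"op": "servo_tool", "data": {
  "motion": [
    [0.45,0,0,0.05,0,0,0],
    [0.45,0,0,0.085,0,0,0],
    [0.45,0,0,0.102,0,0,0],
    [0.45,0,0,0.102,0,0,0],
    [0,0,0,0.102,0,0,0],
    [0,0,0,0.102,0,0,0],
    [0,0,0,0.102,0,0,0],
    [0,0,0,0.102,0,0,0]
  ],
  "grip_force": 30
}}

```text
clock: 9.12
position: [0.5135, -0.2265, 0.0296]
ee_rot: [0.737, 0.676, 0.001, 0.001]
ft_force: [-0.5, 0.5, 7.2]
grip_width: 0.025
```

Request:
{"op": "servo_tool", "data": {
  "motion": [
    [0,0,0,-0.001,0,0,0],
    [0,0.01,0,-0.001,0,0,0],
    [0,0.02,0,-0.001,0,0,0],
    [0,0.035,0,-0.001,0,0,0]
  ]
}}

```text
clock: 9.62
position: [0.5158, -0.1907, 0.0294]
ee_rot: [0.737, 0.675, 0.0, 0.0]
ft_force: [-0.2, -2.7, 1.8]
grip_width: 0.022
```

```bash
python3 look.py w4.png
python3 - <<'E'
from h import *
p=np.load("P.npy");W=np.load("W.npy")
t=[508.7,-275.1,-.082];a=t[2]; d=W*1000-np.r_[t[:2],0]; X=d[...,0]*np.cos(a)+d[...,1]*np.sin(a); Y=-d[...,0]*np.sin(a)+d[...,1]*np.cos(a); Z=d[...,2]
hs=cv2.cvtColor(p,cv2.COLOR_BGR2HSV)
y=(hs[...,0]>20)&(hs[...,0]<35)&(hs[...,1]>120)&(abs(Z-51)<4)&(abs(X)<40)
print("yellow",np.percentile(Y[y],[2,98]))
b=(hs[...,0]>105)&(hs[...,0]<125)&(hs[...,1]>120)&(abs(Z-50)<4)&(abs(X)<40)
print("blue top back",b.sum(),np.percentile(Y[b],[2,50,98]) if b.any() else '')
E
```

```text
{'clock': np.float64(9.625), 'joint_pos': array([-0.2167,  0.4215,  0.5815,  1.8925, -0.2882,  0.9108,  1.9864]), 'position': array([ 0.5158, -0.1907,  0.0294]), 'ee_rot': array([7.374e-01, 6.755e-01, 0.000e+00, 2.000e-04]), 'ft_force': array([-0.1849, -2.7019,  1.8413]), 'grip_width': np.float64(0.0218)}
[[ 0.088  0.947  0.308  0.437]
 [ 0.996 -0.084 -0.028 -0.184]
 [-0.     0.31  -0.951  0.172]
 [ 0.     0.     0.     1.   ]]
yellow [-7.32321435 86.22992708]
blue top back 106 [-46.71578425 -45.77313375 -44.74667341]
```

View pics/w4.png

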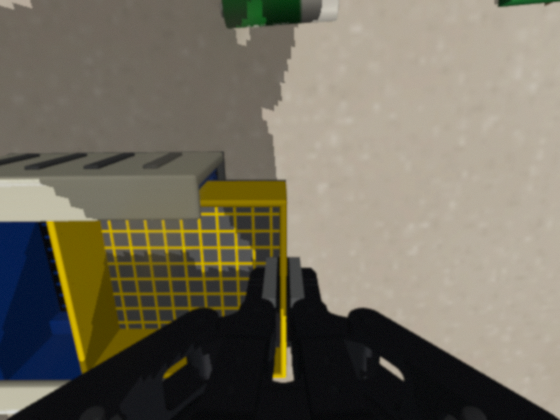

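Yellow is 36 mm out and the blue back wall is still at its expected place (-45.7). Draw it fully out, further ahead, and set it down.

Request:
{"op": "servo_tool", "data": {
  "motion": [
    [0,0.02,0,0,0,0,0],
    [0,0.04,0,0,0,0,0],
    [0,0.06,0,0,0,0,0],
    [0,0.08,0,0,0,0,0],
    [0,0.105,0,0,0,0,0],
    [0,0.13,0,0,0,0,0],
    [0,0.16,0,0,0,0,0],
    [0,0.19,0,0,0,0,0],
    [0,0.215,0,0,0,0,0],
    [0,0.215,0,0.005,0,0,0],
    [0,0.215,0,0.01,0,0,0],
    [0,0.215,0,0.014,0,0,0],
    [0,0.215,0,0.014,0,0,0]
  ]
}}

```text
clock: 11.3
position: [0.534, 0.0221, 0.0149]
ee_rot: [0.738, 0.675, -0.0, -0.0]
ft_force: [0.4, -0.4, -0.1]
grip_width: 0.024
```

```bash
python3 look.py w5.png
python3 - <<'E'
from h import *
p,W,M=snap("scene"); cv2.imwrite("pics/s5.png",cv2.resize(p[160:300,150:420],None,fx=2.9,fy=2.9))
t=[508.7,-275.1,-.082];a=t[2]
for p,W in((p,W),(np.load("P.npy"),np.load("W.npy"))):
    d=W*1000-np.r_[t[:2],0]; X=d[...,0]*np.cos(a)+d[...,1]*np.sin(a); Y=-d[...,0]*np.sin(a)+d[...,1]*np.cos(a); Z=d[...,2]
    hs=cv2.cvtColor(p,cv2.COLOR_BGR2HSV)
    y=(hs[...,0]>20)&(hs[...,0]<35)&(hs[...,1]>120)&(Y>120)&(abs(X)<70)&(Y<320)&(Z<80)
    print("yellow",y.sum(),np.percentile(np.c_[X[y],Y[y],Z[y]],[1,50,99],axis=0).round(1))
E
```

```text
{'clock': np.float64(11.3), 'joint_pos': array([-0.5626,  0.4024,  0.5105,  1.9362, -0.2535,  0.8668,  1.5619]), 'position': array([0.534 , 0.0221, 0.0149]), 'ee_rot': array([ 7.377e-01,  6.752e-01, -4.000e-04, -2.000e-04]), 'ft_force': array([ 0.3953, -0.3811, -0.0878]), 'grip_width': np.float64(0.0244)}
[[ 0.089  0.947  0.307  0.455]
 [ 0.996 -0.084 -0.028  0.029]
 [-0.     0.309 -0.951  0.157]
 [ 0.     0.     0.     1.   ]]
yellow 1593 [[-43.6 206.    2.8]
 [ 37.4 242.8  20.4]
 [ 45.6 298.8  38.4]]
yellow 23971 [[-43.5 207.    3. ]
 [-11.7 230.3  17.2]
 [ 40.3 299.6  59.5]]
```

View pics/s5.png

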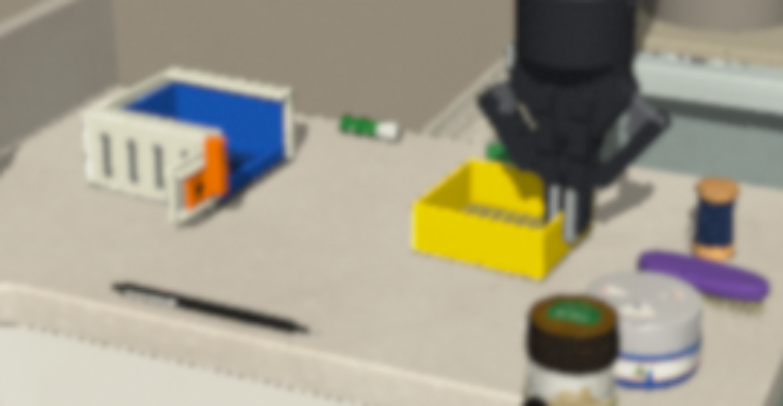

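Yellow hangs level just above the worktop, clear of everything; blue is still in the cartridge. Release, then go above the blue sill.

Request:
{"op": "servo_tool", "data": {
  "motion": [
    [0,0,0,0.0025,0,0,0],
    [0,0,0,0.0025,0,0,0],
    [0.3,0,0,0.0025,0,0,0],
    [0.3,0,0,0.0025,0,0,0],
    [0.3,0,0,0.0025,0,0,0],
    [0.3,0,0,-0.03,0,0,0],
    [0.3,0,0,-0.08,0,0,0],
    [0.3,-0.06,0.001,-0.12,0,0,0],
    [0.3,-0.12,0.001,-0.12,0,0,0],
    [0.3,-0.18,0.001,-0.12,0,0,0],
    [0.3,-0.24,0.001,-0.12,0,0,0],
    [0.3,-0.25,0.001,-0.12,0,0,0],
    [0.3,-0.25,0.001,-0.12,0,0,0],
    [0.3,-0.25,0.001,-0.12,0,0,0]
  ]
}}

```text
clock: 13.15
position: [0.5141, -0.2244, 0.135]
ee_rot: [0.736, 0.676, 0.0, -0.0]
ft_force: [0.0, 0.3, 1.1]
grip_width: 0.303
```

```bash
python3 look.py w6.png
python3 - <<'E'
from h import *
t=[508.7,-275.1,-.082];a=t[2];o=monitor.get_obs()
def C(W): 
    d=W*1000-np.r_[t[:2],0]; return d[...,0]*np.cos(a)+d[...,1]*np.sin(a),-d[...,0]*np.sin(a)+d[...,1]*np.cos(a),d[...,2]
print("tcp",np.round(C(np.array(o["position"])),1))
p=np.load("P.npy");X,Y,Z=C(np.load("W.npy")); hs=cv2.cvtColor(p,cv2.COLOR_BGR2HSV)
b=(hs[...,0]>105)&(hs[...,0]<128)&(hs[...,1]>100)&(abs(X)<33)
s=b&(Y>30)&(Z>12.5); print("sill",s.sum(),np.percentile(np.c_[Y[s],Z[s]],[2,50,98],axis=0).round(1))
s=b&(Y<-30)&(Z>45); print("back",s.sum(),np.percentile(Y[s],[2,98]))
p,W,M=snap("top"); X,Y,Z=C(W); hs=cv2.cvtColor(p,cv2.COLOR_BGR2HSV)
y=(hs[...,0]>20)&(hs[...,0]<35)&(hs[...,1]>120)&(Y>120)&(abs(X)<70)&(Y<320)&(Z<80)
print("yellow",np.percentile(np.c_[X[y],Y[y],Z[y]],[1,50,99],axis=0).round(1))
E
```

```text
{'clock': np.float64(13.15), 'joint_pos': array([-0.2553,  0.3118,  0.6966,  1.7846, -0.2208,  1.1248,  1.9995]), 'position': array([ 0.5141, -0.2244,  0.135 ]), 'ee_rot': array([ 7.365e-01,  6.765e-01,  2.000e-04, -4.000e-04]), 'ft_force': array([0.0499, 0.2914, 1.1427]), 'grip_width': np.float64(0.3029)}
[[ 0.085  0.948  0.308  0.435]
 [ 0.996 -0.081 -0.026 -0.218]
 [ 0.001  0.309 -0.951  0.277]
 [ 0.     0.     0.     1.   ]]
tcp [  1.3  51.  135.1]
sill 670 [[ 36.6  13.9]
 [ 48.3  15.7]
 [ 97.2 224.1]]
back 385 [-48.10333554 -45.61182042]
yellow [[-42.  206.3   1. ]
 [  0.5 258.5  11.3]
 [ 42.6 299.6  38.4]]
```

Request:
{"op": "servo_tool", "data": {
  "motion": [
    [0.3,-0.0025,-0.001,0.06,0,0,0],
    [0.3,-0.0025,-0.001,0.1,0,0,0],
    [0.3,-0.0025,-0.001,0.118,0,0,0],
    [0.3,-0.0025,-0.001,0.125,0,0,0],
    [0.3,-0.0025,-0.001,0.125,0,0,0],
    [0,-0.0025,-0.001,0.125,0,0,0],
    [0,-0.0025,-0.001,0.125,0,0,0],
    [0,-0.0025,-0.001,0.125,0,0,0],
    [0,-0.0025,-0.001,0.125,0,0,0]
  ],
  "grip_force": 40
}}

```text
clock: 14.38
position: [0.5133, -0.2288, 0.0116]
ee_rot: [0.737, 0.676, 0.001, 0.001]
ft_force: [-1.4, 1.8, 7.0]
grip_width: 0.047
```

Request:
{"op": "servo_tool", "data": {
  "motion": [
    [0,-0.001,0,-0.001,0,0,0],
    [0,0.01,0,-0.001,0,0,0],
    [0,0.02,0,-0.001,0,0,0],
    [0,0.035,0,-0.001,0,0,0]
  ]
}}

```text
clock: 14.88
position: [0.5155, -0.1938, 0.0115]
ee_rot: [0.738, 0.675, -0.0, 0.0]
ft_force: [-0.4, -2.9, 1.5]
grip_width: 0.051
```

```bash
cat > blue.py <<'E'
from h import *
import sys
t=[508.7,-275.1,-.082];a=t[2];o=monitor.get_obs()
def C(W): 
    d=W*1000-np.r_[t[:2],0]; return d[...,0]*np.cos(a)+d[...,1]*np.sin(a),-d[...,0]*np.sin(a)+d[...,1]*np.cos(a),d[...,2]
print("tcp",np.round(C(np.array(o["position"])),1),o["grip_width"],np.round(o["ft_force"],1),o["clock"])
for n in("wrist","top","scene"):
    p,W,M=snap(n,sys.argv[1]+n+".png"); X,Y,Z=C(W); hs=cv2.cvtColor(p,cv2.COLOR_BGR2HSV)
    b=(hs[...,0]>105)&(hs[...,0]<128)&(hs[...,1]>100)&(abs(X)<65)&(Y>-60)&(Y<190)&(Z>-5)&(Z<70)
    for nm,m in(("all",b),("top",b&(Z>42)&(Z<54))): 
        if m.any(): print(n,nm,m.sum(),np.percentile(np.c_[X[m],Y[m],Z[m]],[1,50,99],axis=0).round(1).tolist())
    y=(hs[...,0]>20)&(hs[...,0]<35)&(hs[...,1]>120)&(Y>120)&(abs(X)<70)&(Y<320)&(Z<80)
    if y.any(): print("yellow",np.percentile(np.c_[X[y],Y[y],Z[y]],[1,99],axis=0).round(1).tolist())
E
python3 blue.py b7
```

```text
tcp [ 0.1 81.5 11.5] 0.051331832670412025 [-0.4 -2.9  1.5] 14.875
wrist all 28375 [[-48.9, -14.1, 4.6], [-0.9, 7.3, 15.6], [44.3, 83.7, 50.6]]
wrist top 5083 [[-48.9, -15.0, 42.1], [-14.0, -12.1, 48.1], [31.6, 84.1, 50.8]]
yellow [[-40.7, 205.2, 1.0], [41.6, 207.6, 32.8]]
yellow [[-42.0, 206.4, 1.5], [42.7, 299.7, 38.8]]
scene all 733 [[-49.3, -12.7, 5.1], [-9.4, 64.4, 24.5], [49.3, 98.3, 61.9]]
scene top 114 [[-47.6, -13.1, 42.2], [3.6, -4.9, 46.6], [49.6, 86.9, 52.2]]
yellow [[-42.9, 206.3, 2.3], [45.8, 299.6, 36.6]]
```

Blue moved 34 mm and cleared the catch. Draw it on to centre y about 122 and set it down.

Request:
{"op": "servo_tool", "data": {
  "motion": [
    [0,0.018,0,0,0,0,0],
    [0,0.036,0,0,0,0,0],
    [0,0.054,0,0,0,0,0],
    [0,0.072,0,0,0,0,0],
    [0,0.086,0,0,0,0,0],
    [0,0.086,0,0,0,0,0],
    [0,0.086,0,0.003,0,0,0],
    [0,0.086,0,0.003,0,0,0]
  ]
}}

```text
clock: 16.02
position: [0.5231, -0.1083, 0.0086]
ee_rot: [0.738, 0.675, 0.0, -0.0]
ft_force: [-2.3, 4.7, 5.4]
grip_width: 0.053
```

```bash
python3 blue.py b8
```

```text
tcp [  0.7 167.4   8.6] 0.05314948487762847 [-2.3  4.7  5.4] 16.025
wrist all 42090 [[-48.5, 71.9, 1.6], [-12.8, 94.6, 13.5], [44.8, 169.5, 47.4]]
wrist top 6576 [[-48.5, 71.0, 42.1], [-45.3, 81.3, 45.8], [30.9, 169.9, 47.8]]
yellow [[-42.8, 206.2, 1.7], [41.8, 298.0, 53.3]]
top all 359 [[-47.5, 71.0, 1.1], [-19.5, 75.6, 16.7], [45.4, 98.9, 50.2]]
top top 111 [[-47.7, 70.8, 42.9], [-12.5, 73.0, 47.5], [46.0, 101.7, 51.5]]
yellow [[-41.4, 253.8, 1.7], [42.8, 299.9, 38.8]]
scene all 1615 [[-48.2, 69.4, 2.9], [45.3, 109.3, 24.1], [50.5, 170.0, 51.7]]
scene top 220 [[-46.6, 70.4, 42.0], [45.7, 100.8, 45.2], [49.9, 168.4, 52.3]]
yellow [[-43.1, 206.0, 1.9], [45.7, 299.6, 36.7]]
```

View pics/b8scene.png

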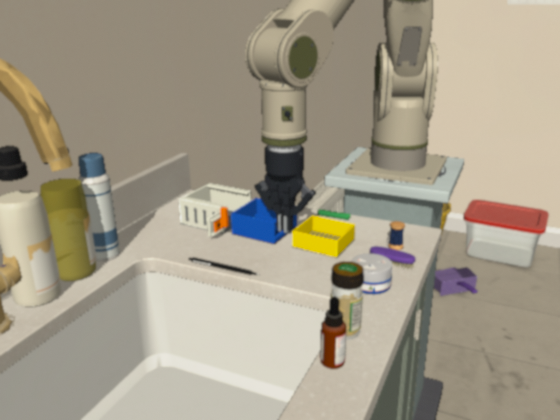

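Blue is out and flat, back edge at y 71, with yellow ahead at 206–300. Release and rise.

Request:
{"op": "servo_tool", "data": {
  "motion": [
    [0.14,0,0,0,0,0,0],
    [0.14,0,0,0,0,0,0],
    [0.14,0,0,0,0,0,0],
    [0.14,0,0,-0.02,0,0,0],
    [0.14,0,0,-0.07,0,0,0],
    [0.14,0,0,-0.13,0,0,0],
    [0.14,0,0,-0.19,0,0,0],
    [0.14,0,0,-0.25,0,0,0],
    [0.14,0,0,-0.25,0,0,0],
    [0.14,0,0,-0.25,0,0,0]
  ]
}}

```text
clock: 17.42
position: [0.5227, -0.1081, 0.2578]
ee_rot: [0.737, 0.676, 0.0, -0.0]
ft_force: [-0.6, 1.1, -0.8]
grip_width: 0.14
```

```bash
python3 blue.py b9
```

```text
tcp [2.000e-01 1.676e+02 2.578e+02] 0.140028197159144 [-0.6  1.1 -0.8] 17.425
wrist all 7865 [[-48.5, 72.1, 1.0], [3.9, 116.5, 4.0], [46.1, 168.9, 47.3]]
wrist top 866 [[-48.6, 71.1, 42.1], [-9.2, 99.1, 46.0], [46.9, 167.7, 48.1]]
yellow [[-42.7, 206.1, 0.9], [43.0, 299.6, 35.5]]
scene all 2189 [[-49.1, 69.7, 2.9], [-3.0, 121.9, 23.9], [50.2, 169.6, 47.9]]
scene top 283 [[-48.3, 70.6, 42.1], [42.1, 111.5, 45.4], [50.8, 167.9, 49.0]]
yellow [[-43.0, 206.5, 2.2], [45.6, 299.5, 36.5]]
```

View pics/b9wrist.png

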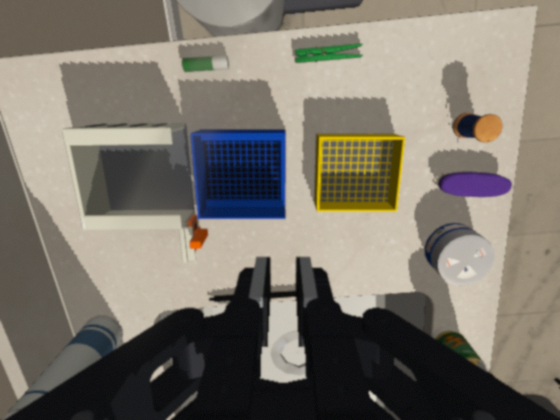

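The cartridge is empty. Blue (193–286, 130–218) and yellow (316–404, 134–212) lie flat and apart, and the bystanders are where they were.

```bash
python3 -c "
from workcell import ticket; print(ticket.hand_in())"
```

```text
the job is handed in; nothing more can be done
None
```

The filter is apart and the job is handed in; the arm had finished by about 17.5 s of the 48 s. `hand_in` gave no verdict.

- **Catch:** I slid the orange catch at about 4 N until I felt the stop. The push peaked at about 16 N along the slide and about 19 N in all at the readings, against the 30 N limit. Its free end then measured x 50.1 mm, where 50.5 mm is fully open.
- **Yellow sieve:** I gripped it by its front wall and drew it out. A check 36 mm into the pull showed the blue sieve had not moved. It was then set down at cartridge y 206–300 mm.
- **Blue sieve:** I gripped it by its sill and drew it out to y 71–170 mm, centre about 121 mm (at least 108 mm is needed).

**Last checks:** Both sieves lie flat, with top heights of about 47 mm and 35 mm, as they should be on the worktop. The gap between them is about 36 mm, and blue is about 16 mm clear of the mouth. In the last picture, judged by eye, the bystanders look unmoved.

**One disagreement:** My first cartridge fit from the far top camera was poor (yaw -0.19 rad). I dropped it for the three wrist-camera fits, which agreed with each other (yaw about -0.08 rad).

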